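# Fetch the case from behind the stock jars

### The arm

A 7-joint arm with a two-finger parallel gripper is mounted at the origin on the work surface. World frame = base frame: x ahead of the robot, y to its left, z up, the work surface at z = 0. Lengths are in m, angles in rad, forces in N, time in s.
With the tool pointing down it reaches from about 0.35 to 0.9 m from the base axis. Payload 8.1 kg.
Tool frame: the origin (TCP) lies at the very end of the fingers, on their centre line; the grasp point (between the pads) lies 19 mm behind it; x points along the fingers, y is the direction in which the jaws open and shut, and the axes are right-handed (so a half turn about x gives the same grasp; the last joint's range is limited). The gripper opens to 92 mm and grips with 3 to 60 N. Pads are 19 mm wide; open, the fingers measure 130 mm over their backs; the gripper's body (75 mm by 190 mm) begins 47 mm behind the grasp point.
Start: joints at [1.005, 0.434, 0.025, 1.573, -0.012, 1.134, -0.075], TCP at [0.279, -0.559, 0.227] pointing down, gripper open.
Joint ranges: [-2.62, 2.62], [-0.44, 2.09], [-1.27, 1.32], [0.08, 2.57], [-1.32, 4.46], [0.12, 2], [-2.74, 2.74]. Speed limits (rad/s): [2.22, 2.22, 3.01, 3.01, 3.14, 3.14, 3.14].

### API

Orientations are given as a rotation vector (axis times angle).
In Python, from cell import arm gives the robot as it stands.
- The arm moves only by the tool servo_tool, never from a script. Its argument "plan" is a list of rows, each a list of 2 entries, a list of its own where there are three numbers: the shift along the world's x, y, z in cm, then the turn, a rotation vector about the world's x, y, z in degrees. A call has 1 to 12 rows; each row is the pose to reach, as a shift and turn from the pose measured when the call began; what a row does not reach only later rows make up. A row lasts 1/10 s, in which the tool goes at most 50 mm and 8.59 degrees, less where a joint would pass 70% of its speed; a pose out of reach is approached as far as the arm can. A call with a gripper value outside its range is refused whole. "grip" is the opening, from 0 (shut) to 1 (fully open), set as the call begins (left out, the last holds). The fingers move at their own pace and stop on an object; "squeeze" is the grip in N (left out, the last holds). Time passes only in rows, so rows that repeat a pose let the fingers close. It gives the time, the measured TCP pose, the force and the opening at its end, in the units of the state.
- arm.observe(): the state, without advancing time (a new reading comes with each control period).
- arm.get_image(name): name is "scene" or "top"; returns a dict with "frame" (400x640x3 uint8, blue, green, red), "fx", "fy", "cx", "cy" (pixels), "position" and "rotation" of the camera in the world. Camera axes: x right, y down, z forward; pixel columns grow to the right and rows downward; lengths in m; the calibration is good to about 2 mm. A picture is of the moment at which its call begins. There is no depth.
- arm.sign_off(): hands the job in, once; it reports no verdict.
Trained networks look in a picture, given as the dict that the camera call returned (one of the last four; its "shot" number tells which), for a name from the list of things; names that differ only in an ending like _2 or _b are one class to them, and where a whole thing is asked for, a point or a joint stands for the part that bears it (a point fixed in the world has none). Each returns a list of dicts, best first, with "score" (0 to 1); they miss things now and then, are a little off and sometimes report something else, mostly with a low value. They report only what shows in the picture. A call takes as long as a camera call. They do not tell look-alikes from the thing itself.
- arm.search_frame(picture, query): "at" ([column, row] in pixels, amid what is visible of it).
- arm.trace(picture, query): "pixels" (400x640 bool, what is visible of it) and "at" ([column, row] in pixels, amid what is visible of it).
The state is a dict: "clock": time; "joints": joint angles; "dq": joint speeds; "joint_efforts": joint torques, N m; "position": TCP position; "ee_rot": TCP orientation; "force": force on the tool from outside, world axes, zero at the start; "ft_torque": the same for the moment, N m; "width": opening from 0.0 (shut) to 1.0 (fully open).
Only numpy, scipy, OpenCV 4.12 (cv2) and the standard library are available. Lean on these libraries where they do the work, as an engineer would, in place of code of your own. Each camera call takes 0.05 s, during which the arm holds its last target.

### The job

A customer wants to see the flat wooden case that lies behind the three containers on the stock tray. First stand all three containers upright on the cork mat, then lay the case flat in the middle of the grey viewing pad, lengthwise along the pad, while they wait there; finally put every container back upright on the tray in the place where it stood at the start. Do not tip a container over, and leave the brass weight and the little white dish on the tray where they are.

Things in the scene. Friction and masses are not known exactly. Their poses are not given: they have to be found in the camera images.
- slim_jar_c (a point): Slim round glass jar with brass cap and paper label: diameter 48 mm, 105 mm tall, body straight up to 86 mm, then a 43 mm wide cap from 92 mm up. About 0.28 kg. Point: its centre, 52.5 mm above its underside; z up when upright. One of the three containers standing in a row on the tray; which stands where in the row changes.
- wide_jar_c (a point): Wide round glass jar with brass cap and paper label: diameter 62 mm, 90 mm tall, body straight up to 74 mm, then a 55 mm wide cap from 79 mm up. About 0.36 kg. Point: its centre, 45 mm above its underside; z up. One of the three containers.
- canister_c (a point): Square metal canister: 50 x 50 mm, body 84 mm tall, with a 44 mm square dark lid on top (96 mm in all). About 0.25 kg. Point: its centre, 48 mm above its underside; x and y are square to its sides, z up. One of the three containers.
- case_c (a point): Flat closed light wooden case with brass clasp and small brass plate on top: 44 mm (its x) x 150 mm (its y) x 26 mm high, about 0.2 kg. Point: its centre, 13 mm above its underside. It lies on the tray behind the row of containers (gap 7 to 25 mm), its long side along the row.
- tray: Fixed wooden tray: board 180 mm (x) x 280 mm (y) x 12 mm thick, with a lip along its far (+x) edge only, 34 mm high above the table. Origin: centre of its underside. The containers stand in a row along y, about 45 mm to the -x side of the origin, 70 mm apart (gaps 6 to 28 mm); grip them about 62 mm above the board to stay clear of neighbours. The case lies 20 mm to the +x side, 40 mm from the lip.
- mat: Fixed cork mat lying on the counter to one side of the tray (left or right changes): 290 mm (x) x 130 mm (y) x 4 mm thick. Origin: centre of its underside. The waiting place for the three containers, side by side along x.
- pad: Fixed grey cloth-covered viewing pad with a thin dark border, on the other side of the tray: 250 mm (x, lengthwise) x 130 mm (y) x 4 mm thick. Origin: centre of its underside.
- weight: Small brass weight with a knob, diameter 28 mm, 31 mm tall, on the tray beyond the left (+y) end of the case. Origin: centre of its underside. To be left alone.
- dish: Small white ceramic dish, diameter 40 mm, 18 mm tall, on the tray beyond the right (-y) end of the case. Origin: centre of its underside. To be left alone.
Things that resemble listed ones, but are neither listed nor needed, are in the scene too. Leave any green look-alike of the part that bears canister_c alone.

How it is judged:
By the outcome, as a careful person would: the job done as asked, in the order asked, and still so for the second after the job is handed in, with the robot touching nothing.
It also fails if it takes over 144 s, if anything falls off the work surface, if the arm or the gripper's body presses on something with over 40 N, if the wrist force passes 120 N, or if a joint passes its speed limit or range.

## Working session

There is one attempt and no reset: what is moved stays moved. The work goes in short steps, Python scripts to look and compute and a tool call to move; the robot and the scene stay as the last step left them, time stands still between calls to the robot, and variables do not carry over. Pictures are saved under pics/ and viewed, and the job is handed in when it is done.

Besides the shell and the picture viewer there is one more tool, called as a command line: name --argument value ..., lists and objects as JSON in quotes. servo_tool: Moves the arm, as the interface text tells. Its arguments: {"type":"object","properties":{"plan":{"type":"array","items":{"type":"array"}},"grip":{"type":"number"},"squeeze":{"type":"number"}},"required":["plan"]}

```bash
ls; mkdir -p pics
python3 - <<'E'
from cell import arm
import cv2
s=arm.observe(); print(s)
for n in("scene","top"):
    p=arm.get_image(n); cv2.imwrite(f"pics/{n}0.png",p["frame"]); print(n,p["fx"],p["fy"],p["cx"],p["cy"],p["position"],p["rotation"],p.get("shot"))
    for q in("slim_jar_c","wide_jar_c","canister_c","case_c","tray","mat","pad","weight","dish"):
        r=arm.search_frame(p,q); print(q,[(x["at"],round(x["score"],2)) for x in r])
E
```

```text
pics
{'clock': 0.0, 'joints': array([ 1.00537655,  0.43522923,  0.02498356,  1.5741223 , -0.01159739,
        1.13395922, -0.07512072]), 'dq': array([-8.32924553e-04,  5.54289372e-05, -3.18684924e-04, -5.02221740e-04,
       -1.67864926e-03,  5.62188617e-04, -1.65868430e-04]), 'joint_efforts': array([ 1.53402566e-04, -6.67867827e+01,  9.84875411e-01, -3.14457607e+01,
       -6.07028184e-02,  4.32703074e-02,  1.70242606e-04]), 'position': array([ 0.27875902, -0.55881874,  0.22593145]), 'ee_rot': array([ 1.96412169,  0.46432872, -1.96514117]), 'force': array([-0.08174479, -0.80800021,  0.64211746]), 'ft_torque': array([0.01667227, 0.00818488, 0.00791033]), 'width': 0.9953470765162308}
scene 421.19075165231766 421.19075165231766 316.69465758476883 199.86988124515966 [0.83845349 0.25246444 0.80271649] [-1.33798234 -2.42671962  0.70126146] 1
slim_jar_c [([278.9, 205.9], 0.57)]
wide_jar_c [([314.8, 212.6], 0.72)]
canister_c [([215.6, 187.4], 0.77), ([347.9, 225.1], 0.72), ([436.4, 200.3], 0.71)]
case_c [([302.1, 250.6], 0.68)]
tray [([300.1, 264.8], 0.88)]
mat [([171.5, 168.6], 0.71)]
pad [([447.0, 331.1], 0.8)]
weight [([355.9, 269.2], 0.69)]
dish [([247.7, 239.7], 0.5)]
top 377.8048213486558 377.8048213486558 316.7365167227354 191.46157208549096 [0.37383341 0.00611828 1.06028887] [-2.19951789  2.16982355 -0.13882545] 2
slim_jar_c [([273.0, 195.3], 0.32)]
wide_jar_c [([299.6, 188.0], 0.62)]
canister_c [([378.5, 176.2], 0.84), ([222.4, 260.4], 0.81), ([273.6, 196.5], 0.58)]
case_c [([294.9, 167.7], 0.72)]
tray [([293.4, 181.4], 0.68)]
mat [([432.1, 188.9], 0.69)]
pad [([183.5, 182.7], 0.66)]
weight [([292.6, 180.4], 0.4)]
dish [([330.5, 153.9], 0.61)]
```

View pics/scene0.png

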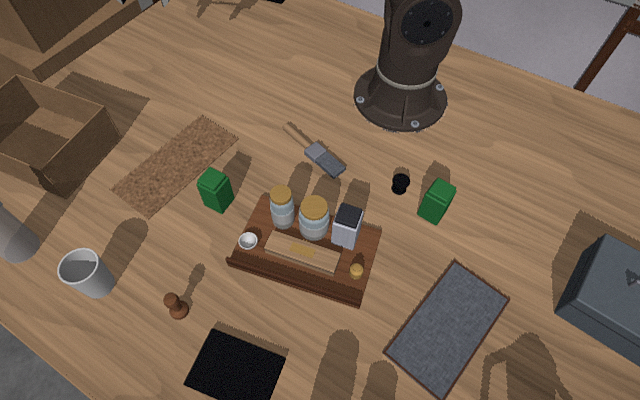

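View pics/top0.png

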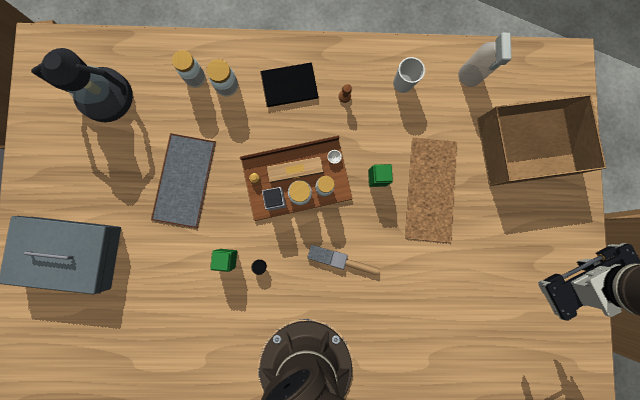

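Row from left (+y) to right in the top view: white/metal canister (273,198), wide jar (300,190), slim jar (325,185). The green look-alikes are at (380,175) and (222,260), and spare jars stand at (187,67) and (221,75). The mat is at (432,190), to the right (−y), and the pad at (184,181), to the left.

```bash
cat > h.py <<'E'
import numpy as np, cv2
from scipy.spatial.transform import Rotation as R
from scipy.optimize import minimize
def rot(p):
    r=np.asarray(p["rotation"],float)
    return R.from_rotvec(r).as_matrix() if r.shape==(3,) else r
def proj(p,X):
    X=np.atleast_2d(X); c=(X-p["position"])@rot(p)
    return np.c_[p["fx"]*c[:,0]/c[:,2]+p["cx"],p["fy"]*c[:,1]/c[:,2]+p["cy"]]
def ray(p,uv,z):
    uv=np.atleast_2d(uv); d=np.c_[(uv[:,0]-p["cx"])/p["fx"],(uv[:,1]-p["cy"])/p["fy"],np.ones(len(uv))]@rot(p).T
    o=np.asarray(p["position"]); return o+d*((z-o[2])/d[:,2])[:,None]
def box(sx,sy,z0,z1):
    return np.array([[a*sx/2,b*sy/2,z] for a in(-1,1) for b in(-1,1) for z in(z0,z1)])
def cyl(d,z0,z1,n=40):
    t=np.linspace(0,2*np.pi,n,endpoint=False)
    return np.vstack([np.c_[d/2*np.cos(t),d/2*np.sin(t),np.full(n,z)] for z in(z0,z1)])
M={"slim_jar_c":[cyl(.048,0,.086),cyl(.043,.092,.105)],"wide_jar_c":[cyl(.062,0,.074),cyl(.055,.079,.090)],
"canister_c":[box(.05,.05,0,.084),box(.044,.044,.084,.096)],"case_c":[box(.044,.150,0,.026)],
"weight":[cyl(.028,0,.018),cyl(.014,.018,.031)],"dish":[cyl(.04,0,.018)],
"tray":[box(.18,.28,0,.012)],"mat":[box(.29,.13,0,.004)],"pad":[box(.25,.13,0,.004)]}
def place(X,x,y,yaw,z):
    c,s=np.cos(yaw),np.sin(yaw); return np.c_[x+c*X[:,0]-s*X[:,1],y+s*X[:,0]+c*X[:,1],X[:,2]+z]
K=4
def render(p,parts,pose,z):
    m=np.zeros((400*K,640*K),np.uint8)
    for X in parts:
        q=proj(p,place(X,*pose,z)); h=cv2.convexHull((((q+.5)*K)).astype(np.float32)).astype(np.int32)
        cv2.fillConvexPoly(m,h,255)
    return cv2.resize(m,(640,400),interpolation=cv2.INTER_AREA)/255.
E
python3 - <<'E'
from cell import arm
from h import *
import pickle
ps={n:arm.get_image(n) for n in("scene","top")}
out={}
for n,p in ps.items():
    v=cv2.resize(p["frame"],None,fx=1,fy=1).copy()
    for q in M:
        rs=arm.trace(p,q)
        out[n,q]=[(r["at"],r["score"],r["pixels"]) for r in rs]
        print(n,q,[(np.round(r["at"]),round(r["score"],2),int(r["pixels"].sum())) for r in rs])
        for r in rs:
            c,_=cv2.findContours(r["pixels"].astype(np.uint8),cv2.RETR_EXTERNAL,cv2.CHAIN_APPROX_NONE); cv2.drawContours(v,c,-1,tuple(int(x) for x in np.random.randint(0,255,3)),1)
    cv2.imwrite(f"pics/{n}_m.png",v)
pickle.dump((ps,out),open("d.pkl","wb"))
a=cv2.resize(cv2.imread("pics/scene_m.png")[170:320,210:400],None,fx=4,fy=4,interpolation=cv2.INTER_NEAREST);cv2.imwrite("pics/c1.png",a)
a=cv2.resize(cv2.imread("pics/top_m.png")[125:235,230:400],None,fx=4.5,fy=4.5,interpolation=cv2.INTER_NEAREST);cv2.imwrite("pics/c2.png",a)
E
```

```text
scene slim_jar_c [(array([279., 206.]), 0.61, 873)]
scene wide_jar_c [(array([311., 217.]), 0.77, 1179)]
scene canister_c [(array([348., 225.]), 0.82, 1102), (array([436., 200.]), 0.62, 1065), (array([356., 271.]), 0.49, 171)]
scene case_c []
scene weight [(array([356., 270.]), 0.47, 160)]
scene dish [(array([249., 240.]), 0.61, 271)]
scene tray [(array([300., 267.]), 0.85, 6386)]
scene mat [(array([173., 165.]), 0.79, 5416)]
scene pad [(array([345., 223.]), 0.73, 1114), (array([446., 333.]), 0.66, 9011)]
top slim_jar_c [(array([324., 188.]), 0.72, 332)]
top wide_jar_c [(array([301., 191.]), 0.81, 446)]
top canister_c [(array([380., 175.]), 0.84, 469), (array([224., 264.]), 0.6, 540), (array([272., 195.]), 0.57, 427)]
top case_c [(array([294., 167.]), 0.82, 915)]
top weight [(array([272., 198.]), 0.44, 442), (array([253., 177.]), 0.39, 63)]
top dish [(array([333., 154.]), 0.72, 129), (array([255., 178.]), 0.5, 63)]
top tray [(array([295., 177.]), 0.59, 4287), (array([183., 182.]), 0.46, 4223)]
top mat [(array([431., 192.]), 0.77, 4716)]
top pad [(array([182., 182.]), 0.73, 4182)]
```

View pics/c1.png

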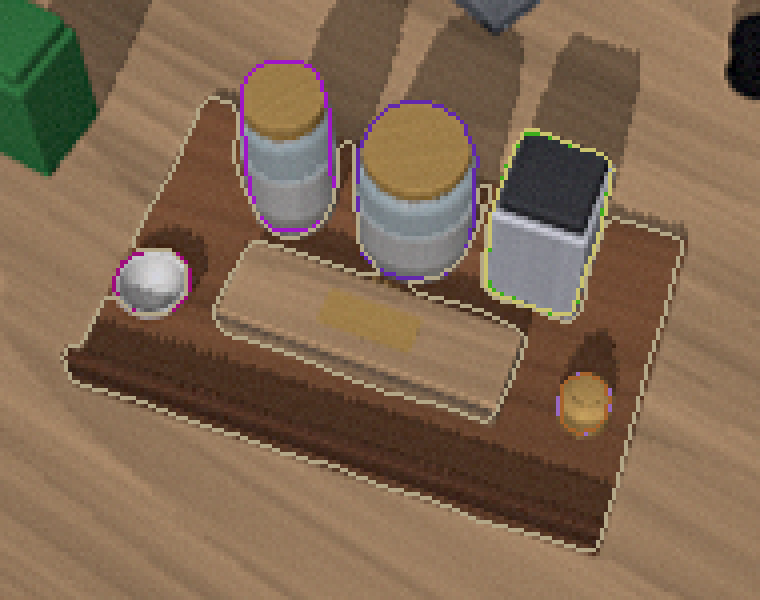

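View pics/c2.png

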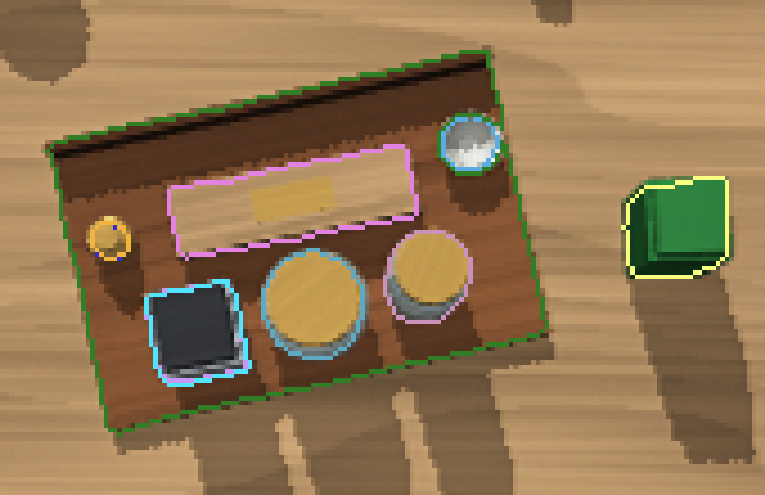

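Both crops show clean masks: slim jar (279,206 scene), wide jar (311,217), metal canister (348,225), and the case behind them. The canister is the white one with the dark lid; the green ones are the look-alikes. Next I fit poses to both views together.

```bash
cat > fit.py <<'E'
from h import *
def fit(ps,masks,q,z,x0,yaw=True):
    # masks: {view:boolmask}
    def cost(v):
        pose=(v[0],v[1],v[2] if yaw else 0)
        return sum(np.abs(render(ps[n],M[q],pose,z)-m).sum()/m.sum() for n,m in masks.items())
    best=None
    for dy in ((-.1,.1) if yaw else (0,)):
        s=np.array([x0[0],x0[1],x0[2]+dy]); sim=np.array([s,s+[.01,0,0],s+[0,.01,0],s+[0,0,.15]])
        r=minimize(cost,s,method="Nelder-Mead",options=dict(initial_simplex=sim,xatol=1e-4,fatol=1e-4,maxiter=200))
        if best is None or r.fun<best.fun: best=r
    return best.x,best.fun
E
cat > f1.py <<'E'
from fit import *
import pickle
ps,out=pickle.load(open("d.pkl","rb"))
def pick(n,q,at): return min(out[n,q],key=lambda t:np.hypot(*(np.array(t[0])-at)))[2]
T=ps["top"]
jobs={"slim_jar_c":((279,206),(324,188),.012),"wide_jar_c":((311,217),(301,191),.012),"canister_c":((348,225),(272,195),.012),
"case_c":(None,(294,167),.012),"weight":((356,270),(253,177),.012),"dish":((249,240),(333,154),.012),"mat":((173,165),(431,192),0),"pad":((446,333),(182,182),0)}
# yaw guess from tray
res={}
for q,(a,b,z) in jobs.items():
    ms={"top":pick("top",q,b)}
    if a: ms["scene"]=pick("scene",q,a)
    zz=max(X[:,2].max() for X in M[q])+z
    c=ray(T,b,zz*.8)[0]
    mm=ms["top"].astype(np.uint8)
    y0=0.15 if q not in("mat","pad") else (-.1 if q=="mat" else -.2)
    for sel in ([ms] if len(ms)==1 else [ms,{"top":ms["top"]},{"scene":ms["scene"]}]):
        x,f=fit(ps,sel,q,z,(c[0],c[1],y0),yaw=q in("canister_c","case_c","mat","pad"))
        print(q,list(sel),np.round(x[:2],4),"yaw deg",round(np.degrees(x[2]),1),"cost",round(f/len(sel),3))
        if sel is ms: res[q]=x
# tray: back/near corners
t=cv2.minAreaRect(np.argwhere(pick("top","tray",(295,177)))[:,::-1].astype(np.float32)); print(t)
pickle.dump(res,open("res.pkl","wb"))
E
python3 f1.py
```

```text
slim_jar_c ['top', 'scene'] [ 0.4862 -0.0425] yaw deg 4.9 cost 0.078
slim_jar_c ['top'] [ 0.4864 -0.0421] yaw deg 7.3 cost 0.046
slim_jar_c ['scene'] [ 0.4845 -0.0444] yaw deg 9.0 cost 0.104
wide_jar_c ['top', 'scene'] [0.469 0.024] yaw deg 11.6 cost 0.078
wide_jar_c ['top'] [0.469 0.024] yaw deg 10.1 cost 0.095
wide_jar_c ['scene'] [0.4689 0.0239] yaw deg 11.7 cost 0.059
canister_c ['top', 'scene'] [0.4518 0.0914] yaw deg 13.5 cost 0.078
canister_c ['top'] [0.4519 0.0921] yaw deg 11.5 cost 0.081
canister_c ['scene'] [0.4503 0.0908] yaw deg 13.9 cost 0.067
case_c ['top'] [0.5358 0.0391] yaw deg 11.6 cost 0.056
weight ['top', 'scene'] [0.5102 0.1487] yaw deg 11.5 cost 0.391
weight ['top'] [0.5102 0.1488] yaw deg 11.7 cost 0.519
weight ['scene'] [0.5096 0.148 ] yaw deg 8.3 cost 0.258
dish ['top', 'scene'] [ 0.5725 -0.0707] yaw deg 14.5 cost 0.357
dish ['top'] [ 0.5758 -0.0707] yaw deg 15.6 cost 0.405
dish ['scene'] [ 0.5696 -0.0739] yaw deg 18.7 cost 0.294
mat ['top', 'scene'] [ 0.4891 -0.3489] yaw deg -4.6 cost 0.027
mat ['top'] [ 0.4893 -0.3484] yaw deg -4.5 cost 0.026
mat ['scene'] [ 0.4886 -0.3504] yaw deg -4.6 cost 0.024
pad ['top', 'scene'] [0.504  0.3492] yaw deg -9.5 cost 0.022
pad ['top'] [0.5047 0.3499] yaw deg -9.5 cost 0.023
pad ['scene'] [0.5033 0.3489] yaw deg -9.1 cost 0.018
((295.81768798828125, 178.06137084960938), (67.00031280517578, 101.07402038574219), 77.73522186279297)
```

Run:
```python
from cell import arm
from h import *
import pickle
ps,out=pickle.load(open("d.pkl","rb")); res=pickle.load(open("res.pkl","rb"))
s=arm.observe(); Rm=R.from_rotvec(s["ee_rot"]).as_matrix(); print(np.round(Rm,3)); print("jaw yaw",np.degrees(np.arctan2(Rm[1,1],Rm[0,1])))
T=ps["top"]; m=min(out["top","tray"],key=lambda t:abs(t[0][0]-295))[2]
c=cv2.boxPoints(cv2.minAreaRect(np.argwhere(m)[:,::-1].astype(np.float32))); print(c); 
for z in(.012,.034): print(np.round(ray(T,c,z),4))
M["tray"]=[box(.18,.28,0,.012)]
for n in ps:
    v=cv2.resize(ps[n]["frame"],None,fx=4,fy=4,interpolation=cv2.INTER_CUBIC)
    for q,x in res.items():
        z=0 if q in("mat","pad") else .012
        for X in M[q]:
            h=cv2.convexHull(((proj(ps[n],place(X,*x,z))+.5)*4).astype(np.float32)).astype(int); cv2.polylines(v,[h],True,(0,0,255),1)
    w=v[170*4:320*4,210*4:400*4] if n=="scene" else v[125*4:235*4,230*4:400*4]
    cv2.imwrite(f"pics/o_{n}.png",w)
# green ones
for r in out["top","canister_c"]: print(r[0],ray(T,r[0],.05))
```

```text
[[ 0.     0.446 -0.895]
 [-0.    -0.895 -0.446]
 [-1.     0.     0.   ]]
jaw yaw -63.48793447882622
[[239.31769 156.06137]
 [338.08484 134.59024]
 [352.3177  200.06137]
 [253.55054 221.5325 ]]
[[ 0.5734  0.1942  0.012 ]
 [ 0.6401 -0.0822  0.012 ]
 [ 0.4545 -0.1233  0.012 ]
 [ 0.3913  0.1494  0.012 ]]
[[ 0.5692  0.1903  0.034 ]
 [ 0.6345 -0.0804  0.034 ]
 [ 0.4528 -0.1206  0.034 ]
 [ 0.391   0.1464  0.034 ]]
[380.4, 175.2] [[ 0.52033097 -0.19481611  0.05      ]]
[223.8, 264.4] [[0.2777828  0.21861408 0.05      ]]
[272.0, 195.1] [[0.46181615 0.09707665 0.05      ]]
```

View pics/o_scene.png

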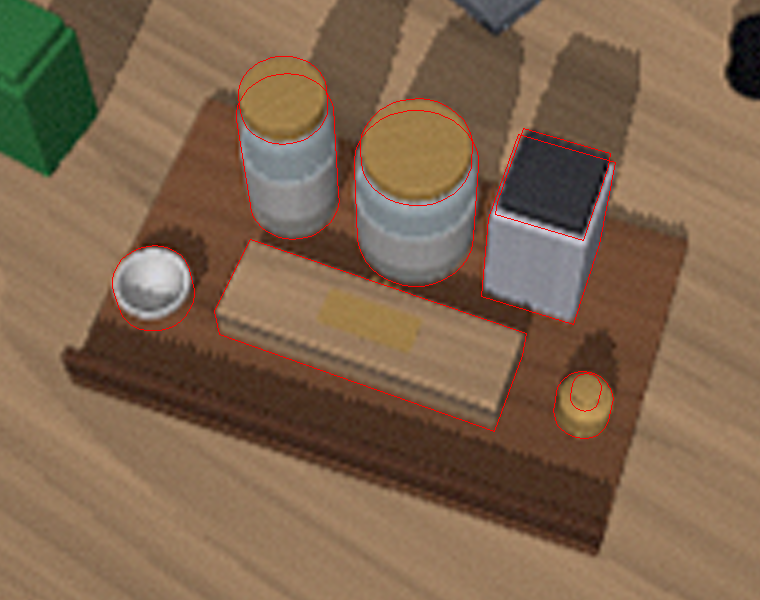

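View pics/o_top.png

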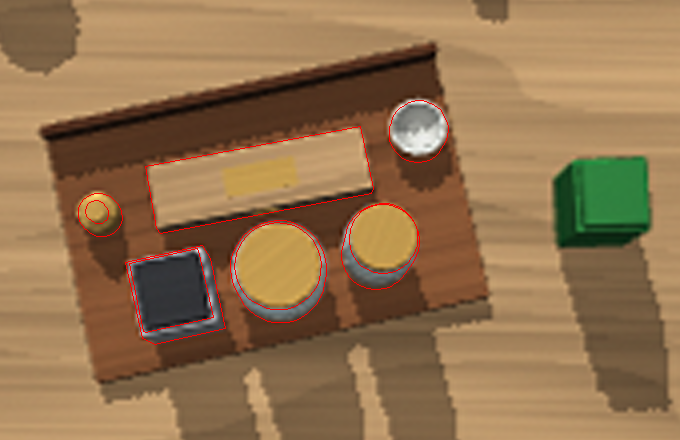

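Overlays fit to about a pixel: canister left, wide jar in the middle, slim jar right, case behind. I'm moving above the slim jar with the jaws across the row (yaw ≈ 13.5°).

servo_tool --plan '[[[20.7,51.6,-1.5],[0,0,77]],[[20.7,51.6,-1.5],[0,0,77]],[[20.7,51.6,-1.5],[0,0,77]],[[20.7,51.6,-1.5],[0,0,77]],[[20.7,51.6,-1.5],[0,0,77]],[[20.7,51.6,-1.5],[0,0,77]],[[20.7,51.6,-1.5],[0,0,77]],[[20.7,51.6,-1.5],[0,0,77]],[[20.7,51.6,-1.5],[0,0,77]],[[20.7,51.6,-1.5],[0,0,77]],[[20.7,51.6,-1.5],[0,0,77]],[[20.7,51.6,-1.5],[0,0,77]]]' --grip 1 --squeeze 25

```text
clock: 3.2
position: [0.4878, -0.0364, 0.2123]
ee_rot: [1.031, 1.315, -1.024]
force: [-0.1, -0.9, -0.4]
width: 0.999
```

```bash
cat > st.py <<'E'
from cell import arm
from h import *
import sys
s=arm.observe(); Rm=R.from_rotvec(s["ee_rot"]).as_matrix()
print("t",round(s["clock"],2),"pos",np.round(s["position"],4),"yaw",round(np.degrees(np.arctan2(Rm[1,1],Rm[0,1])),2),"tilt",np.round(Rm[:2,0],3),"w",round(s["width"]*92,1),"F",np.round(s["force"],1),"j7",round(s["joints"][6],2))
# to-go in cm for targets given
a=list(map(float,sys.argv[1:]))
if a: print("shift cm",np.round((np.array(a[:3])-s["position"])*100,2),"turn",round(a[3]-np.degrees(np.arctan2(Rm[1,1],Rm[0,1])),1) if len(a)>3 else "")
E
python3 st.py .4862 -.0425 .059 13.5
```

```text
t 3.2 pos [ 0.4878 -0.0364  0.2123] yaw 13.99 tilt [0.002 0.003] w 91.9 F [-0.1 -0.9 -0.4] j7 0.06
shift cm [ -0.16  -0.61 -15.33] turn -0.5
```

servo_tool --plan '[[[-0.2,-0.6,-2],[0,0,-0.5]],[[-0.2,-0.6,-4],[0,0,-0.5]],[[-0.2,-0.6,-6],[0,0,-0.5]],[[-0.2,-0.6,-8],[0,0,-0.5]],[[-0.2,-0.6,-10],[0,0,-0.5]],[[-0.2,-0.6,-12],[0,0,-0.5]],[[-0.2,-0.6,-13.5],[0,0,-0.5]],[[-0.2,-0.6,-14.8],[0,0,-0.5]],[[-0.2,-0.6,-15.3],[0,0,-0.5]],[[-0.2,-0.6,-15.3],[0,0,-0.5]]]'

```text
clock: 4.2
position: [0.4856, -0.0425, 0.0589]
ee_rot: [1.037, 1.312, -1.031]
force: [-0.6, 0.4, 0.5]
width: 1.0
```

```bash
python3 st.py .4862 -.0425 .059 13.5
```

```text
t 4.2 pos [ 0.4856 -0.0425  0.0589] yaw 13.49 tilt [0.001 0.003] w 92.0 F [-0.6  0.4  0.5] j7 -0.08
shift cm [0.06 0.   0.01] turn 0.0
```

Accurate. Next I close on the jar.

servo_tool --plan '[[[0.05,0,0],[0,0,0]],[[0.05,0,0],[0,0,0]],[[0.05,0,0],[0,0,0]],[[0.05,0,0],[0,0,0]],[[0.05,0,0],[0,0,0]],[[0.05,0,0],[0,0,0]],[[0.05,0,0],[0,0,0]],[[0.05,0,0],[0,0,0]]]' --grip 0 --squeeze 25

```text
clock: 5.0
position: [0.4862, -0.0425, 0.059]
ee_rot: [1.037, 1.312, -1.031]
force: [0.6, -0.1, 1.2]
width: 0.514
```

```bash
python3 st.py .4862 -.0425 .059 13.5
```

```text
t 5.0 pos [ 0.4862 -0.0425  0.059 ] yaw 13.49 tilt [0.002 0.003] w 47.2 F [ 0.6 -0.1  1.2] j7 -0.08
shift cm [0. 0. 0.] turn 0.0
```

servo_tool --plan '[[[0,0,0.7],[0,0,0]],[[0,0,2.2],[0,0,0]],[[0,0,4.5],[0,0,0]],[[0,0,7.5],[0,0,0]],[[0,0,10.5],[0,0,0]],[[0,0,12.8],[0,0,0]],[[0,0,14],[0,0,0]],[[0.4,-1.2,14],[0,0,0]],[[1.1,-3.5,14],[0,0,0]],[[2.1,-6.8,14],[0,0,0]],[[3.2,-10.4,14],[0,0,0]],[[4.4,-14.2,14],[0,0,0]]]'

```text
clock: 6.2
position: [0.5294, -0.1866, 0.1971]
ee_rot: [1.036, 1.315, -1.033]
force: [0.2, 0.6, -3.0]
width: 0.517
```

```bash
python3 st.py .5837 -.3566 .2 13.5
```

```text
t 6.2 pos [ 0.5294 -0.1866  0.1971] yaw 13.5 tilt [-0.001  0.003] w 47.6 F [ 0.2  0.6 -3. ] j7 0.31
shift cm [  5.43 -17.     0.29] turn -0.0
```

servo_tool --plan '[[[1.0,-3.2,0.2],[0,0,0]],[[2.2,-6.9,0.2],[0,0,0]],[[3.3,-10.5,0.2],[0,0,0]],[[4.3,-13.5,0.2],[0,0,0]],[[5.0,-15.7,0.2],[0,0,0]],[[5.4,-17.0,0.2],[0,0,0]],[[5.4,-17.0,-1],[0,0,0]],[[5.4,-17.0,-3.2],[0,0,0]],[[5.4,-17.0,-6],[0,0,0]],[[5.4,-17.0,-8.8],[0,0,0]],[[5.4,-17.0,-11],[0,0,0]],[[5.4,-17.0,-12.5],[0,0,0]]]'

```text
clock: 7.4
position: [0.5819, -0.3542, 0.0691]
ee_rot: [1.035, 1.32, -1.032]
force: [-0.1, 0.6, -2.3]
width: 0.514
```

```bash
python3 st.py .5837 -.3566 .0515 13.5
```

```text
t 7.4 pos [ 0.5819 -0.3542  0.0691] yaw 13.61 tilt [-0.004  0.006] w 47.3 F [-0.1  0.6 -2.3] j7 0.49
shift cm [ 0.18 -0.24 -1.76] turn -0.1
```

servo_tool --plan '[[[0.1,-0.2,-0.5],[0,0,0]],[[0.1,-0.2,-1],[0,0,0]],[[0.1,-0.2,-1.4],[0,0,0]],[[0.1,-0.2,-1.65],[0,0,0]],[[0.1,-0.2,-1.8],[0,0,0]],[[0.1,-0.2,-1.8],[0,0,0]]]'

```text
clock: 8.0
position: [0.5831, -0.3564, 0.0514]
ee_rot: [1.035, 1.319, -1.032]
force: [0.1, 0.1, -1.8]
width: 0.514
```

```bash
python3 st.py .5837 -.3566 .051 13.5
```

```text
t 8.0 pos [ 0.5831 -0.3564  0.0514] yaw 13.61 tilt [-0.004  0.006] w 47.3 F [ 0.1  0.1 -1.8] j7 0.49
shift cm [ 0.06 -0.02 -0.04] turn -0.1
```

servo_tool --plan '[[[0,0,-0.1],[0,0,0]],[[0,0,-0.1],[0,0,0]]]'

```text
clock: 8.2
position: [0.5833, -0.3564, 0.0511]
ee_rot: [1.035, 1.318, -1.032]
force: [-1.2, 1.0, 1.7]
width: 0.518
```

servo_tool --plan '[[[0,0,0],[0,0,0]],[[0,0,0],[0,0,0]],[[0,0,0],[0,0,0]],[[0,0,0],[0,0,0]],[[0,0,0],[0,0,0]],[[0,0,1.5],[0,0,0]],[[0,0,4],[0,0,0]],[[0,0,8],[0,0,0]],[[0,0,12],[0,0,0]],[[0,0,15],[0,0,0]]]' --grip 0.8

```text
clock: 9.2
position: [0.5841, -0.3565, 0.2053]
ee_rot: [1.035, 1.315, -1.03]
force: [0.6, -0.7, 0.8]
width: 0.796
```

```bash
cat > look.py <<'E'
from cell import arm
import sys,cv2
n,name=sys.argv[1],sys.argv[2]; p=arm.get_image(n); f=p["frame"]
if len(sys.argv)>3:
    a=list(map(int,sys.argv[3:7])); f=f[a[1]:a[3],a[0]:a[2]]; k=min(800/f.shape[1],600/f.shape[0]); f=cv2.resize(f,None,fx=k,fy=k,interpolation=cv2.INTER_CUBIC)
cv2.imwrite(f"pics/{name}.png",f)
E
python3 look.py scene s1; python3 st.py .4518 .0914 .2 13.5
```

```text
t 9.25 pos [ 0.5861 -0.3573  0.2104] yaw 13.6 tilt [0.006 0.001] w 73.4 F [ 1.9 -0.6  3.4] j7 0.54
shift cm [-13.43  44.87  -1.04] turn -0.1
```

View pics/s1.png

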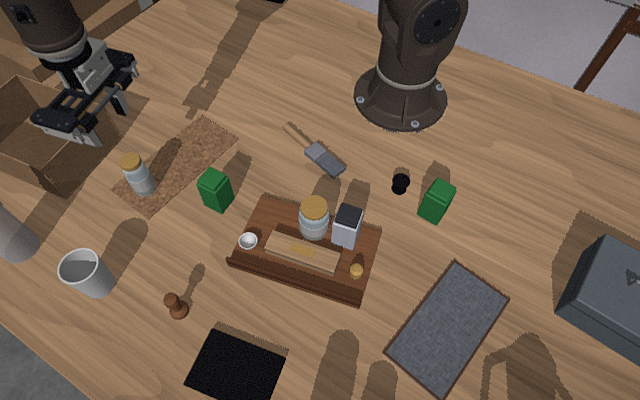

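The slim jar stands upright on the mat at (140,175). Next is the canister.

servo_tool --plan '[[[-13.4,44.9,-0.5],[0,0,0]],[[-13.4,44.9,-0.5],[0,0,0]],[[-13.4,44.9,-0.5],[0,0,0]],[[-13.4,44.9,-0.5],[0,0,0]],[[-13.4,44.9,-0.5],[0,0,0]],[[-13.4,44.9,-0.5],[0,0,0]],[[-13.4,44.9,-0.5],[0,0,0]],[[-13.4,44.9,-0.5],[0,0,0]],[[-13.4,44.9,-0.5],[0,0,0]],[[-13.4,44.9,-0.5],[0,0,0]],[[-13.4,44.9,-0.5],[0,0,0]],[[-13.4,44.9,-0.5],[0,0,0]]]' --grip 1

```text
clock: 10.45
position: [0.4523, 0.0914, 0.2059]
ee_rot: [1.035, 1.307, -1.028]
force: [-0.1, -0.3, 0.4]
width: 1.0
```

```bash
python3 st.py .4518 .0914 .059 13.5
```

```text
t 10.45 pos [0.4523 0.0914 0.2059] yaw 13.64 tilt [0.007 0.   ] w 92.0 F [-0.1 -0.3  0.4] j7 -0.24
shift cm [ -0.05  -0.   -14.69] turn -0.1
```

servo_tool --plan '[[[0,0,-1.5],[0,0,0]],[[0,0,-4],[0,0,0]],[[0,0,-7],[0,0,0]],[[0,0,-10],[0,0,0]],[[0,0,-12.5],[0,0,0]],[[0,0,-14],[0,0,0]],[[0,0,-14.7],[0,0,0]],[[0,0,-14.7],[0,0,0]],[[0,0,-14.7],[0,0,0]]]'

```text
clock: 11.35
position: [0.453, 0.0909, 0.0595]
ee_rot: [1.036, 1.306, -1.028]
force: [-0.6, 1.2, 0.4]
width: 0.997
```

```bash
python3 st.py .4518 .0914 .059 13.5
```

```text
t 11.35 pos [0.453  0.0909 0.0595] yaw 13.58 tilt [0.007 0.   ] w 91.7 F [-0.6  1.2  0.4] j7 -0.43
shift cm [-0.12  0.05 -0.05] turn -0.1
```

servo_tool --plan '[[[0,0,0],[0,0,0]],[[0,0,0],[0,0,0]],[[0,0,0],[0,0,0]],[[0,0,0],[0,0,0]],[[0,0,0],[0,0,0]],[[0,0,0],[0,0,0]],[[0,0,0],[0,0,0]],[[0,0,0],[0,0,0]]]' --grip 0

```text
clock: 12.15
position: [0.4526, 0.0907, 0.0595]
ee_rot: [1.036, 1.306, -1.029]
force: [-1.2, -1.0, 4.0]
width: 0.547
```

```bash
python3 st.py .4518 .0914 .059 13.5
```

```text
t 12.15 pos [0.4526 0.0907 0.0595] yaw 13.57 tilt [ 0.007 -0.   ] w 50.3 F [-1.2 -1.   4. ] j7 -0.43
shift cm [-0.08  0.07 -0.05] turn -0.1
```

servo_tool --plan '[[[0,0,0.7],[0,0,0]],[[0,0,2.2],[0,0,0]],[[0,0,4.5],[0,0,0]],[[0,0,7.5],[0,0,0]],[[0,0,10.5],[0,0,0]],[[0,0,12.8],[0,0,0]],[[0,0,14],[0,0,0]],[[0.1,-1.2,14],[0,0,0]],[[0.3,-3.5,14],[0,0,0]],[[0.6,-7,14],[0,0,0]],[[0.9,-11,14],[0,0,0]],[[1.2,-15,14],[0,0,0]]]'

```text
clock: 13.35
position: [0.4635, -0.0617, 0.198]
ee_rot: [1.034, 1.308, -1.03]
force: [0.3, -0.2, -2.6]
width: 0.545
```

```bash
python3 st.py .489 -.349 .2 13.5
```

```text
t 13.35 pos [ 0.4635 -0.0617  0.198 ] yaw 13.59 tilt [ 0.004 -0.   ] w 50.1 F [ 0.3 -0.2 -2.6] j7 0.1
shift cm [  2.55 -28.73   0.2 ] turn -0.1
```

servo_tool --plan '[[[0.4,-4,0.2],[0,0,0]],[[0.8,-8.2,0.2],[0,0,0]],[[1.2,-12.4,0.2],[0,0,0]],[[1.6,-16.6,0.2],[0,0,0]],[[1.9,-20.4,0.2],[0,0,0]],[[2.2,-23.6,0.2],[0,0,0]],[[2.4,-26.2,0.2],[0,0,0]],[[2.5,-28,0.2],[0,0,0]],[[2.5,-28.7,0.2],[0,0,0]],[[2.5,-28.7,-1.0],[0,0,0]],[[2.5,-28.7,-3.2],[0,0,0]],[[2.5,-28.7,-6],[0,0,0]]]'

```text
clock: 14.55
position: [0.4893, -0.3468, 0.1375]
ee_rot: [1.033, 1.308, -1.027]
force: [0.1, 0.1, -3.0]
width: 0.546
```

```bash
python3 st.py .489 -.349 .0515 13.5
```

```text
t 14.55 pos [ 0.4893 -0.3468  0.1375] yaw 13.72 tilt [ 0.006 -0.   ] w 50.2 F [ 0.1  0.1 -3. ] j7 0.59
shift cm [-0.03 -0.22 -8.6 ] turn -0.2
```

servo_tool --plan '[[[0,-0.2,-2.5],[0,0,0]],[[0,-0.2,-4.7],[0,0,0]],[[0,-0.2,-6.4],[0,0,0]],[[0,-0.2,-7.5],[0,0,0]],[[0,-0.2,-8.1],[0,0,0]],[[0,-0.2,-8.4],[0,0,0]],[[0,-0.2,-8.6],[0,0,0]],[[0,-0.2,-8.65],[0,0,0]],[[0,-0.2,-8.65],[0,0,0]]]'

```text
clock: 15.45
position: [0.4898, -0.3488, 0.0517]
ee_rot: [1.033, 1.307, -1.027]
force: [0.6, 1.3, -0.1]
width: 0.543
```

```bash
python3 st.py .489 -.349 .0515 13.5
```

```text
t 15.45 pos [ 0.4898 -0.3488  0.0517] yaw 13.73 tilt [ 0.007 -0.001] w 50.0 F [ 0.6  1.3 -0.1] j7 0.55
shift cm [-0.08 -0.02 -0.02] turn -0.2
```

servo_tool --plan '[[[0,0,0],[0,0,0]],[[0,0,0],[0,0,0]],[[0,0,0],[0,0,0]],[[0,0,0],[0,0,0]],[[0,0,0],[0,0,0]],[[0,0,1.5],[0,0,0]],[[0,0,4],[0,0,0]],[[0,0,8],[0,0,0]],[[0,0,12],[0,0,0]],[[0,0,15],[0,0,0]]]' --grip 0.8

```text
clock: 16.45
position: [0.4905, -0.3489, 0.2055]
ee_rot: [1.033, 1.304, -1.026]
force: [-0.2, -0.2, -0.1]
width: 0.804
```

```bash
python3 st.py .469 .024 .2 13.5
```

```text
t 16.45 pos [ 0.4905 -0.3489  0.2055] yaw 13.74 tilt [ 0.01  -0.002] w 74.0 F [-0.2 -0.2 -0.1] j7 0.62
shift cm [-2.15 37.29 -0.55] turn -0.2
```

servo_tool --plan '[[[-2.2,37.3,-0.5],[0.1,0.6,-0.2]],[[-2.2,37.3,-0.5],[0.1,0.6,-0.2]],[[-2.2,37.3,-0.5],[0.1,0.6,-0.2]],[[-2.2,37.3,-0.5],[0.1,0.6,-0.2]],[[-2.2,37.3,-0.5],[0.1,0.6,-0.2]],[[-2.2,37.3,-0.5],[0.1,0.6,-0.2]],[[-2.2,37.3,-0.5],[0.1,0.6,-0.2]],[[-2.2,37.3,-0.5],[0.1,0.6,-0.2]],[[-2.2,37.3,-0.5],[0.1,0.6,-0.2]],[[-2.2,37.3,-0.5],[0.1,0.6,-0.2]]]' --grip 1

```text
clock: 17.45
position: [0.4686, 0.0243, 0.2014]
ee_rot: [1.032, 1.312, -1.032]
force: [0.5, -0.5, 0.4]
width: 1.0
```

```bash
python3 st.py .469 .024 .055 13.5
```

```text
t 17.45 pos [0.4686 0.0243 0.2014] yaw 13.62 tilt [ 0.    -0.001] w 92.0 F [ 0.5 -0.5  0.4] j7 -0.09
shift cm [  0.04  -0.03 -14.64] turn -0.1
```

servo_tool --plan '[[[0,0,-1.5],[0,0,0]],[[0,0,-4],[0,0,0]],[[0,0,-7],[0,0,0]],[[0,0,-10],[0,0,0]],[[0,0,-12.5],[0,0,0]],[[0,0,-14],[0,0,0]],[[0,0,-14.6],[0,0,0]],[[0,0,-14.6],[0,0,0]],[[0,0,-14.6],[0,0,0]]]'

```text
clock: 18.35
position: [0.4692, 0.0237, 0.0561]
ee_rot: [1.033, 1.31, -1.033]
force: [0.5, -0.3, -0.3]
width: 1.001
```

servo_tool --plan '[[[0,0,0],[0,0,0]],[[0,0,0],[0,0,0]],[[0,0,0],[0,0,0]],[[0,0,0],[0,0,0]],[[0,0,0],[0,0,0]],[[0,0,0],[0,0,0]],[[0,0,0],[0,0,0]]]' --grip 0

```text
clock: 19.05
position: [0.4691, 0.0236, 0.0563]
ee_rot: [1.033, 1.31, -1.033]
force: [-2.6, -1.1, 5.5]
width: 0.673
```

```bash
python3 st.py .469 .024 .055 13.5
```

```text
t 19.05 pos [0.4691 0.0236 0.0563] yaw 13.56 tilt [ 0.001 -0.001] w 61.9 F [-2.6 -1.1  5.5] j7 -0.26
shift cm [-0.01  0.04 -0.13] turn -0.1
```

servo_tool --plan '[[[0,0,0.7],[0,0,0]],[[0,0,2.2],[0,0,0]],[[0,0,4.5],[0,0,0]],[[0,0,7.5],[0,0,0]],[[0,0,10.5],[0,0,0]],[[0,0,12.8],[0,0,0]],[[0,0,14],[0,0,0]],[[-0.2,-1.2,14],[0,0,0]],[[-0.7,-3.5,14],[0,0,0]],[[-1.4,-7,14],[0,0,0]],[[-2.2,-11,14],[0,0,0]],[[-3.1,-15,14],[0,0,0]]]'

```text
clock: 20.25
position: [0.4363, -0.1284, 0.1947]
ee_rot: [1.032, 1.313, -1.034]
force: [1.2, -0.6, -4.8]
width: 0.674
```

```bash
python3 st.py .3943 -.3414 .2 13.5
```

```text
t 20.25 pos [ 0.4363 -0.1284  0.1947] yaw 13.58 tilt [-0.001 -0.001] w 62.0 F [ 1.2 -0.6 -4.8] j7 0.27
shift cm [ -4.2  -21.3    0.53] turn -0.1
```

servo_tool --plan '[[[-0.8,-4,0.3],[0,0,0]],[[-1.6,-8,0.3],[0,0,0]],[[-2.4,-12,0.3],[0,0,0]],[[-3.1,-15.6,0.3],[0,0,0]],[[-3.7,-18.5,0.3],[0,0,0]],[[-4.0,-20.4,0.3],[0,0,0]],[[-4.2,-21.3,0.3],[0,0,0]],[[-4.2,-21.3,-0.6],[0,0,0]],[[-4.2,-21.3,-2.5],[0,0,0]],[[-4.2,-21.3,-5],[0,0,0]],[[-4.2,-21.3,-7.5],[0,0,0]],[[-4.2,-21.3,-9.5],[0,0,0]]]'

```text
clock: 21.45
position: [0.3938, -0.339, 0.0974]
ee_rot: [1.031, 1.316, -1.032]
force: [0.8, -0.6, -4.0]
width: 0.672
```

```bash
python3 st.py .3943 -.3414 .0483 13.5
```

```text
t 21.45 pos [ 0.3938 -0.339   0.0974] yaw 13.71 tilt [-0.003  0.001] w 61.8 F [ 0.8 -0.6 -4. ] j7 0.66
shift cm [ 0.05 -0.24 -4.91] turn -0.2
```

servo_tool --plan '[[[0,-0.2,-1.4],[0,0,0]],[[0,-0.2,-2.7],[0,0,0]],[[0,-0.2,-3.7],[0,0,0]],[[0,-0.2,-4.4],[0,0,0]],[[0,-0.2,-4.7],[0,0,0]],[[0,-0.2,-4.9],[0,0,0]],[[0,-0.2,-5.0],[0,0,0]],[[0,-0.2,-5.0],[0,0,0]]]'

```text
clock: 22.25
position: [0.3941, -0.3411, 0.0484]
ee_rot: [1.031, 1.315, -1.032]
force: [-1.8, 2.1, 4.1]
width: 0.667
```

```bash
python3 st.py .3943 -.3414 .0483 13.5
```

```text
t 22.25 pos [ 0.3941 -0.3411  0.0484] yaw 13.71 tilt [-0.002  0.001] w 61.3 F [-1.8  2.1  4.1] j7 0.63
shift cm [ 0.02 -0.03 -0.01] turn -0.2
```

Contact. I release to 80 mm and rise.

servo_tool --plan '[[[0,0,0],[0,0,0]],[[0,0,0],[0,0,0]],[[0,0,0],[0,0,0]],[[0,0,0],[0,0,0]],[[0,0,0],[0,0,0]],[[0,0,1.5],[0,0,0]],[[0,0,4],[0,0,0]],[[0,0,8],[0,0,0]],[[0,0,12],[0,0,0]],[[0,0,15],[0,0,0]],[[0,0,15],[0,0,0]]]' --grip 0.87

```text
clock: 23.35
position: [0.3962, -0.3425, 0.2027]
ee_rot: [1.03, 1.307, -1.031]
force: [0.5, -0.8, -0.2]
width: 0.873
```

```bash
cat > case.py <<'E'
from cell import arm
from fit import *
import sys
z=float(sys.argv[1]); x0=tuple(map(float,sys.argv[2:5]))
ps={};ms={}
for n in("top","scene"):
    p=arm.get_image(n); 
    t=proj(p,[[x0[0],x0[1],z+.013]])[0]
    rs=arm.trace(p,"case_c"); rs=[r for r in rs if np.hypot(*(np.array(r["at"])-t))<12]
    if rs: ps[n]=p; ms[n]=rs[0]["pixels"]; print(n,rs[0]["score"],rs[0]["pixels"].sum())
    cv2.imwrite(f"pics/{sys.argv[5]}_{n}.png",p["frame"])
for sel in [ms]+([{k:ms[k]} for k in ms] if len(ms)>1 else []):
    x,f=fit(ps,sel,"case_c",z,x0); print(list(sel),np.round(x[:2],4),np.degrees(x[2]).round(2),round(f/len(sel),3))
E
python3 case.py .012 .5358 .0391 .2 k1; python3 st.py .5358 .0391 .1 12
```

```text
top 0.89 954
scene 0.96 1773
['top', 'scene'] [0.5356 0.0381] 11.61 0.066
['top'] [0.5359 0.0383] 11.87 0.049
['scene'] [0.5348 0.0374] 11.13 0.073
t 23.55 pos [ 0.3934 -0.3407  0.1973] yaw 13.71 tilt [-0.004  0.002] w 79.9 F [-0.   0.6  0.4] j7 0.72
shift cm [14.24 37.98 -9.73] turn -1.7
```

View pics/k1_scene.png

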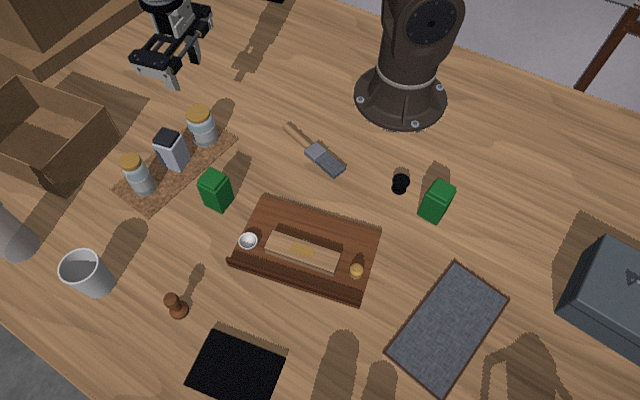

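View pics/k1_top.png

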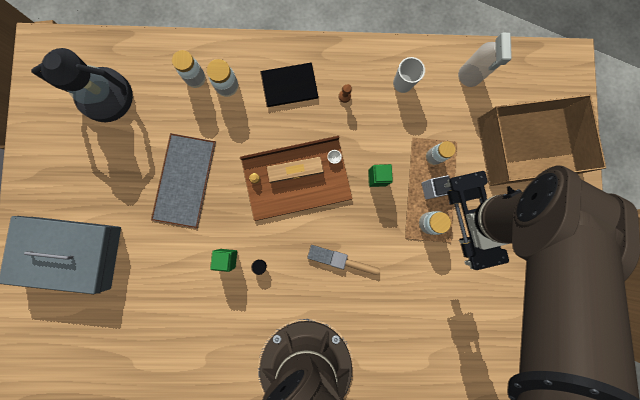

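All three containers stand on the mat ((140,175), (172,150) and (203,127) in the scene view). The tray is clear, and the case is at (303,250).

servo_tool --plan '[[[14.2,37.9,0],[0,-0.2,-2]],[[14.2,37.9,0],[0,-0.2,-2]],[[14.2,37.9,0],[0,-0.2,-2]],[[14.2,37.9,0],[0,-0.2,-2]],[[14.2,37.9,0],[0,-0.2,-2]],[[14.2,37.9,0],[0,-0.2,-2]],[[14.2,37.9,0],[0,-0.2,-2]],[[14.2,37.9,0],[0,-0.2,-2]],[[14.2,37.9,0],[0,-0.2,-2]],[[14.2,37.9,-2],[0,-0.2,-2]],[[14.2,37.9,-6],[0,-0.2,-2]],[[14.2,37.9,-10],[0,-0.2,-2]]]' --grip 0.78

```text
clock: 24.75
position: [0.535, 0.0379, 0.0955]
ee_rot: [1.058, 1.3, -1.057]
force: [0.8, -0.2, -0.2]
width: 0.785
```

```bash
python3 st.py .5356 .0381 .016 11.6
```

```text
t 24.75 pos [0.535  0.0379 0.0955] yaw 11.72 tilt [-0.     0.002] w 72.2 F [ 0.8 -0.2 -0.2] j7 -0.24
shift cm [ 0.06  0.02 -7.95] turn -0.1
```

servo_tool --plan '[[[0.05,0,-2],[0,0,0]],[[0.05,0,-4],[0,0,0]],[[0.05,0,-5.7],[0,0,0]],[[0.05,0,-7],[0,0,0]],[[0.05,0,-7.6],[0,0,0]],[[0.05,0,-7.9],[0,0,0]],[[0.05,0,-7.9],[0,0,0]]]'

```text
clock: 25.45
position: [0.5355, 0.0379, 0.0165]
ee_rot: [1.058, 1.301, -1.057]
force: [0.3, 0.2, -0.3]
width: 0.776
```

servo_tool --plan '[[[0,0,0],[0,0,0]],[[0,0,0],[0,0,0]],[[0,0,0],[0,0,0]],[[0,0,0],[0,0,0]],[[0,0,0],[0,0,0]],[[0,0,0],[0,0,0]],[[0,0,0],[0,0,0]]]' --grip 0

```text
clock: 26.15
position: [0.5357, 0.0379, 0.0168]
ee_rot: [1.058, 1.3, -1.057]
force: [-0.5, -0.3, 5.6]
width: 0.479
```

```bash
python3 st.py .504 .3492 .1 80.5
```

```text
t 26.15 pos [0.5357 0.0379 0.0168] yaw 11.71 tilt [-0.     0.002] w 44.0 F [-0.5 -0.3  5.6] j7 -0.31
shift cm [-3.17 31.13  8.32] turn 68.8
```

servo_tool --plan '[[[0,0,0.6],[0,0,0]],[[0,0,2],[0,0,0]],[[0,0,4.2],[0,0,0]],[[0,0,7],[0,0,0]],[[0,0,9.5],[0,0,0]],[[0,0,11],[0,0,0]],[[-0.1,1,12],[0,0,2]],[[-0.4,3.5,12],[0,0,7]],[[-0.7,6.8,12],[0,0,14]],[[-1.1,10.4,12],[0,0,21.5]],[[-1.4,14,12],[0,0,29]],[[-1.8,17.8,12],[0,0,37]]]'

```text
clock: 27.35
position: [0.5162, 0.2188, 0.1363]
ee_rot: [0.557, 1.501, -0.556]
force: [1.4, 0.1, -1.5]
width: 0.476
```

```bash
python3 st.py .504 .3492 .1 80.5
```

```text
t 27.35 pos [0.5162 0.2188 0.1363] yaw 49.29 tilt [-0.002  0.001] w 43.8 F [ 1.4  0.1 -1.5] j7 0.02
shift cm [-1.22 13.04 -3.63] turn 31.2
```

servo_tool --plan '[[[-0.4,3.6,0],[0,0,7.5]],[[-0.7,6.8,0],[0,0,14.5]],[[-0.9,9.4,0],[0,0,21]],[[-1.1,11.5,0],[0,0,26]],[[-1.2,12.6,0],[0,0,29.5]],[[-1.2,13,0],[0,0,31.2]],[[-1.2,13,-1],[0,0,31.2]],[[-1.2,13,-3],[0,0,31.2]],[[-1.2,13,-5.5],[0,0,31.2]],[[-1.2,13,-8],[0,0,31.2]],[[-1.2,13,-9.5],[0,0,31.2]],[[-1.2,13,-10.5],[0,0,31.2]]]'

```text
clock: 28.55
position: [0.5036, 0.3476, 0.0296]
ee_rot: [0.13, 1.571, -0.133]
force: [-0.0, -0.5, -2.3]
width: 0.476
```

```bash
python3 st.py .504 .3492 .0088 80.5
```

```text
t 28.55 pos [0.5036 0.3476 0.0296] yaw 80.44 tilt [-0.004 -0.002] w 43.8 F [-0.  -0.5 -2.3] j7 0.21
shift cm [ 0.04  0.16 -2.08] turn 0.1
```

servo_tool --plan '[[[0,0.1,-0.7],[0,0,0]],[[0,0.1,-1.3],[0,0,0]],[[0,0.1,-1.7],[0,0,0]],[[0,0.1,-1.95],[0,0,0]],[[0,0.1,-2.1],[0,0,0]],[[0,0.1,-2.15],[0,0,0]],[[0,0.1,-2.15],[0,0,0]]]'

```text
clock: 29.25
position: [0.5038, 0.3488, 0.0088]
ee_rot: [0.13, 1.57, -0.132]
force: [-1.3, -1.5, 4.3]
width: 0.477
```

```bash
python3 st.py .504 .3492 .0088 80.5
```

```text
t 29.25 pos [0.5038 0.3488 0.0088] yaw 80.45 tilt [-0.003 -0.001] w 43.9 F [-1.3 -1.5  4.3] j7 0.19
shift cm [ 0.02  0.04 -0.  ] turn 0.1
```

servo_tool --plan '[[[0,0,0],[0,0,0]],[[0,0,0],[0,0,0]],[[0,0,0],[0,0,0]],[[0,0,0],[0,0,0]],[[0,0,0],[0,0,0]],[[0,0,1.5],[0,0,0]],[[0,0,4],[0,0,0]],[[0,0,8],[0,0,0]],[[0,0,12],[0,0,0]],[[0,0,16],[0,0,0]],[[0,0,19],[0,0,0]],[[0,0,19],[0,0,0]]]' --grip 0.75

```text
clock: 30.45
position: [0.5049, 0.3511, 0.2048]
ee_rot: [0.134, 1.564, -0.127]
force: [1.0, 0.7, -0.2]
width: 0.749
```

servo_tool --plan '[[[-10,-30,1],[0,0,-67]],[[-10,-30,1],[0,0,-67]],[[-10,-30,1],[0,0,-67]],[[-10,-30,1],[0,0,-67]],[[-10,-30,1],[0,0,-67]],[[-10,-30,1],[0,0,-67]],[[-10,-30,1],[0,0,-67]],[[-10,-30,1],[0,0,-67]],[[-10,-30,1],[0,0,-67]],[[-10,-30,1],[0,0,-67]]]'

```text
clock: 31.45
position: [0.4048, 0.0516, 0.215]
ee_rot: [1.032, 1.308, -1.028]
force: [-0.7, -0.2, 0.4]
width: 0.752
```

```bash
python3 case.py .004 .504 .349 1.4 k2;  python3 st.py .3941 -.3411 .2 13.5
```

```text
top 0.72 1038
scene 0.8 2033
['top', 'scene'] [0.5032 0.3484] 80.4 0.049
['top'] [0.5033 0.3488] 80.67 0.053
['scene'] [0.5026 0.3483] 80.52 0.037
t 31.65 pos [0.4049 0.0517 0.2147] yaw 13.63 tilt [ 0.004 -0.001] w 69.2 F [ 0.4 -0.5 -0.8] j7 -0.13
shift cm [ -1.08 -39.28  -1.47] turn -0.1
```

View pics/k2_scene.png

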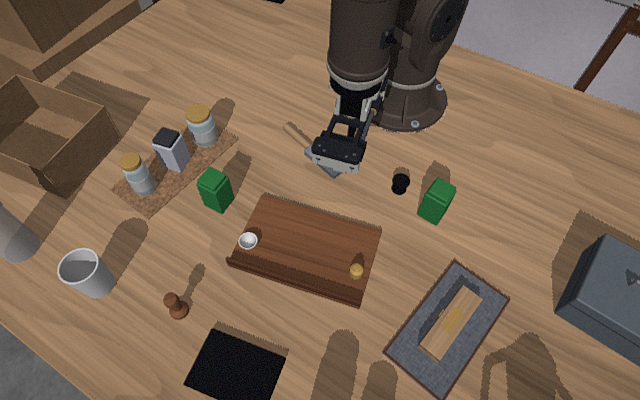

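The case lies centred on the pad, (447,322) in the scene view: fitted centre (0.503,0.348) against the pad's (0.504,0.349), aligned within 0.5°. Now I return the wide jar.

servo_tool --plan '[[[-1.1,-39.3,-1],[0,0.2,0]],[[-1.1,-39.3,-1],[0,0.2,0]],[[-1.1,-39.3,-1],[0,0.2,0]],[[-1.1,-39.3,-1],[0,0.2,0]],[[-1.1,-39.3,-1],[0,0.2,0]],[[-1.1,-39.3,-1],[0,0.2,0]],[[-1.1,-39.3,-1],[0,0.2,0]],[[-1.1,-39.3,-1],[0,0.2,0]],[[-1.1,-39.3,-1],[0,0.2,0]],[[-1.1,-39.3,-1],[0,0.2,0]],[[-1.1,-39.3,-1],[0,0.2,0]]]' --grip 0.88

```text
clock: 32.75
position: [0.3944, -0.3399, 0.2045]
ee_rot: [1.031, 1.313, -1.03]
force: [0.3, 0.2, -0.0]
width: 0.88
```

```bash
python3 st.py .3941 -.3411 .0484 13.71
```

```text
t 32.75 pos [ 0.3944 -0.3399  0.2045] yaw 13.76 tilt [0.001 0.   ] w 80.9 F [ 0.3  0.2 -0. ] j7 0.74
shift cm [ -0.03  -0.12 -15.61] turn -0.1
```

servo_tool --plan '[[[0,-0.1,-1.5],[0,0,0]],[[0,-0.1,-4],[0,0,0]],[[0,-0.1,-7],[0,0,0]],[[0,-0.1,-10.2],[0,0,0]],[[0,-0.1,-13],[0,0,0]],[[0,-0.1,-14.8],[0,0,0]],[[0,-0.1,-15.5],[0,0,0]],[[0,-0.1,-15.5],[0,0,0]],[[0,-0.1,-15.5],[0,0,0]]]'

```text
clock: 33.65
position: [0.3951, -0.3407, 0.0504]
ee_rot: [1.03, 1.312, -1.029]
force: [0.1, 0.3, -0.1]
width: 0.88
```

servo_tool --plan '[[[0,0,0],[0,0,0]],[[0,0,0],[0,0,0]],[[0,0,0],[0,0,0]],[[0,0,0],[0,0,0]],[[0,0,0],[0,0,0]],[[0,0,0],[0,0,0]]]' --grip 0

```text
clock: 34.25
position: [0.395, -0.3411, 0.0511]
ee_rot: [1.03, 1.312, -1.029]
force: [-2.1, 0.2, 7.4]
width: 0.668
```

```bash
python3 st.py .469 .024 .2 13.5
```

```text
t 34.25 pos [ 0.395  -0.3411  0.0511] yaw 13.8 tilt [ 0.002 -0.001] w 61.4 F [-2.1  0.2  7.4] j7 0.65
shift cm [ 7.4  36.51 14.89] turn -0.3
```

servo_tool --plan '[[[0,0,0.7],[0,0,0]],[[0,0,2.2],[0,0,0]],[[0,0,4.5],[0,0,0]],[[0,0,7.5],[0,0,0]],[[0,0,10.5],[0,0,0]],[[0,0,13],[0,0,0]],[[0,0,14.5],[0,0,0]],[[0.2,1.2,14.8],[0,0,0]],[[0.7,3.5,14.8],[0,0,0]],[[1.4,7,14.8],[0,0,-0.1]],[[2.2,11,14.8],[0,0,-0.2]],[[3.0,15,14.8],[0,0,-0.3]]]'

```text
clock: 35.45
position: [0.4241, -0.1885, 0.1982]
ee_rot: [1.034, 1.311, -1.034]
force: [0.9, -0.6, -4.1]
width: 0.67
```

```bash
python3 st.py .469 .024 .2 13.5
```

```text
t 35.45 pos [ 0.4241 -0.1885  0.1982] yaw 13.49 tilt [ 0. -0.] w 61.6 F [ 0.9 -0.6 -4.1] j7 0.42
shift cm [ 4.49 21.25  0.18] turn 0.0
```

servo_tool --plan '[[[0.8,4,0.1],[0,0,0]],[[1.7,8,0.1],[0,0,0]],[[2.5,12,0.1],[0,0,0]],[[3.3,15.6,0.1],[0,0,0]],[[3.9,18.5,0.1],[0,0,0]],[[4.3,20.4,0.1],[0,0,0]],[[4.5,21.2,0.1],[0,0,0]],[[4.5,21.2,-0.8],[0,0,0]],[[4.5,21.2,-2.7],[0,0,0]],[[4.5,21.2,-5.2],[0,0,0]],[[4.5,21.2,-7.7],[0,0,0]],[[4.5,21.2,-9.7],[0,0,0]]]'

```text
clock: 36.65
position: [0.4677, 0.0215, 0.099]
ee_rot: [1.034, 1.312, -1.037]
force: [0.2, -0.2, -3.7]
width: 0.675
```

```bash
python3 st.py .469 .024 .0591 13.5
```

```text
t 36.65 pos [0.4677 0.0215 0.099 ] yaw 13.37 tilt [-0.002 -0.001] w 62.1 F [ 0.2 -0.2 -3.7] j7 -0.19
shift cm [ 0.13  0.25 -3.99] turn 0.1
```

servo_tool --plan '[[[0.1,0.2,-1],[0,0,0]],[[0.1,0.2,-2],[0,0,0]],[[0.1,0.2,-2.9],[0,0,0]],[[0.1,0.2,-3.5],[0,0,0]],[[0.1,0.2,-3.8],[0,0,0]],[[0.1,0.2,-4.0],[0,0,0]],[[0.1,0.2,-4.05],[0,0,0]],[[0.1,0.2,-4.05],[0,0,0]]]'

```text
clock: 37.45
position: [0.4689, 0.0236, 0.0592]
ee_rot: [1.034, 1.311, -1.037]
force: [-2.8, -0.0, 1.6]
width: 0.665
```

```bash
python3 st.py .469 .024 .0591 13.5
```

```text
t 37.45 pos [0.4689 0.0236 0.0592] yaw 13.37 tilt [-0.001 -0.001] w 61.2 F [-2.8 -0.   1.6] j7 -0.25
shift cm [ 0.01  0.04 -0.01] turn 0.1
```

servo_tool --plan '[[[0,0,0],[0,0,0]],[[0,0,0],[0,0,0]],[[0,0,0],[0,0,0]],[[0,0,0],[0,0,0]],[[0,0,0],[0,0,0]],[[0,0,1.5],[0,0,0]],[[0,0,4],[0,0,0]],[[0,0,8],[0,0,0]],[[0,0,12],[0,0,0]],[[0,0,14.5],[0,0,0]],[[0,0,14.5],[0,0,0]]]' --grip 0.9

```text
clock: 38.55
position: [0.471, 0.024, 0.2076]
ee_rot: [1.037, 1.306, -1.033]
force: [-0.1, 0.2, 0.4]
width: 0.897
```

servo_tool --plan '[[[2.1,-37.2,0],[0,0,0.2]],[[2.1,-37.2,0],[0,0,0.2]],[[2.1,-37.2,0],[0,0,0.2]],[[2.1,-37.2,0],[0,0,0.2]],[[2.1,-37.2,0],[0,0,0.2]],[[2.1,-37.2,0],[0,0,0.2]],[[2.1,-37.2,0],[0,0,0.2]],[[2.1,-37.2,0],[0,0,0.2]],[[2.1,-37.2,0],[0,0,0.2]],[[2.1,-37.2,0],[0,0,0.2]],[[2.1,-37.2,0],[0,0,0.2]]]' --grip 0.82

```text
clock: 39.65
position: [0.4922, -0.3461, 0.2071]
ee_rot: [1.033, 1.309, -1.028]
force: [0.2, -0.1, 0.6]
width: 0.821
```

```bash
python3 st.py .4898 -.3488 .0517 13.73; python3 look.py scene s3
```

```text
t 39.65 pos [ 0.4922 -0.3461  0.2071] yaw 13.69 tilt [0.004 0.   ] w 75.6 F [ 0.2 -0.1  0.6] j7 0.62
shift cm [ -0.24  -0.27 -15.54] turn 0.0
```

View pics/s3.png

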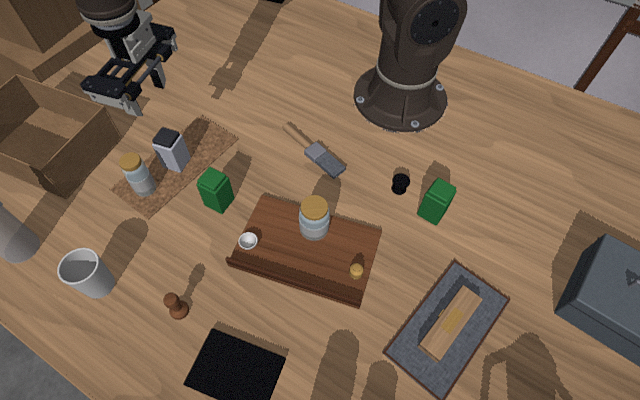

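The wide jar is back at (314,218), upright. The canister is next.

servo_tool --plan '[[[-0.2,-0.3,-1.5],[0,0,0]],[[-0.2,-0.3,-4],[0,0,0]],[[-0.2,-0.3,-7],[0,0,0]],[[-0.2,-0.3,-10.2],[0,0,0]],[[-0.2,-0.3,-13],[0,0,0]],[[-0.2,-0.3,-14.8],[0,0,0]],[[-0.2,-0.3,-15.5],[0,0,0]],[[-0.2,-0.3,-15.5],[0,0,0]],[[-0.2,-0.3,-15.5],[0,0,0]]]'

```text
clock: 40.6
position: [0.4911, -0.3489, 0.0535]
ee_rot: [1.032, 1.308, -1.027]
force: [-0.4, -0.8, 0.6]
width: 0.818
```

servo_tool --plan '[[[0,0,0],[0,0,0]],[[0,0,0],[0,0,0]],[[0,0,0],[0,0,0]],[[0,0,0],[0,0,0]],[[0,0,0],[0,0,0]],[[0,0,0],[0,0,0]],[[0,0,0],[0,0,0]]]' --grip 0

```text
clock: 41.3
position: [0.4911, -0.3491, 0.0539]
ee_rot: [1.032, 1.307, -1.028]
force: [-2.1, 0.1, 6.5]
width: 0.546
```

```bash
python3 st.py .4518 .0912 .2 13.5
```

```text
t 41.3 pos [ 0.4911 -0.3491  0.0539] yaw 13.73 tilt [ 0.006 -0.001] w 50.2 F [-2.1  0.1  6.5] j7 0.55
shift cm [-3.93 44.03 14.61] turn -0.2
```

servo_tool --plan '[[[0,0,0.7],[0,0,0]],[[0,0,2.2],[0,0,0]],[[0,0,4.5],[0,0,0]],[[0,0,7.5],[0,0,0]],[[0,0,10.5],[0,0,0]],[[0,0,13],[0,0,0]],[[0,0,14.5],[0,0,0]],[[-0.1,1.2,14.8],[0,0,0]],[[-0.3,3.5,14.8],[0,0,0]],[[-0.6,7,14.8],[0,0,-0.1]],[[-1.0,11,14.8],[0,0,-0.2]],[[-1.3,15,14.8],[0,0,-0.2]]]'

```text
clock: 42.5
position: [0.4768, -0.1967, 0.2014]
ee_rot: [1.035, 1.307, -1.031]
force: [0.9, 0.1, -2.5]
width: 0.546
```

```bash
python3 st.py .452 .0902 .2 13.5
```

```text
t 42.5 pos [ 0.4768 -0.1967  0.2014] yaw 13.53 tilt [ 0.005 -0.   ] w 50.3 F [ 0.9  0.1 -2.5] j7 0.38
shift cm [-2.48 28.69 -0.14] turn -0.0
```

servo_tool --plan '[[[-0.4,4,0],[0,0,0]],[[-0.8,8.2,0],[0,0,0]],[[-1.2,12.4,0],[0,0,0]],[[-1.6,16.6,0],[0,0,0]],[[-1.9,20.4,0],[0,0,0]],[[-2.2,23.6,0],[0,0,0]],[[-2.4,26.2,0],[0,0,0]],[[-2.5,28,0],[0,0,0]],[[-2.5,28.7,0],[0,0,0]],[[-2.5,28.7,-1],[0,0,0]],[[-2.5,28.7,-3],[0,0,0]],[[-2.5,28.7,-5.5],[0,0,0]]]'

```text
clock: 43.7
position: [0.4521, 0.089, 0.1456]
ee_rot: [1.036, 1.306, -1.031]
force: [0.6, -0.5, -2.7]
width: 0.548
```

```bash
python3 st.py .452 .0902 .0619 13.5
```

```text
t 43.7 pos [0.4521 0.089  0.1456] yaw 13.44 tilt [ 0.006 -0.001] w 50.4 F [ 0.6 -0.5 -2.7] j7 -0.31
shift cm [-0.01  0.12 -8.37] turn 0.1
```

servo_tool --plan '[[[0,0.1,-2.4],[0,0,0]],[[0,0.1,-4.5],[0,0,0]],[[0,0.1,-6.2],[0,0,0]],[[0,0.1,-7.4],[0,0,0]],[[0,0.1,-8.0],[0,0,0]],[[0,0.1,-8.3],[0,0,0]],[[0,0.1,-8.4],[0,0,0]],[[0,0.1,-8.4],[0,0,0]]]'

```text
clock: 44.5
position: [0.4524, 0.0899, 0.0621]
ee_rot: [1.037, 1.305, -1.031]
force: [0.4, 0.8, -2.9]
width: 0.545
```

```bash
python3 st.py .452 .0902 .0619 13.5
```

```text
t 44.5 pos [0.4524 0.0899 0.0621] yaw 13.43 tilt [ 0.007 -0.001] w 50.2 F [ 0.4  0.8 -2.9] j7 -0.42
shift cm [-0.04  0.03 -0.02] turn 0.1
```

servo_tool --plan '[[[0,0,-0.05],[0,0,0]],[[0,0,-0.1],[0,0,0]],[[0,0,-0.1],[0,0,0]]]'

```text
clock: 44.8
position: [0.4531, 0.0901, 0.0619]
ee_rot: [1.037, 1.303, -1.03]
force: [-0.9, -1.1, 6.4]
width: 0.544
```

```bash
python3 st.py
```

```text
t 44.8 pos [0.4531 0.0901 0.0619] yaw 13.43 tilt [ 0.008 -0.001] w 50.1 F [-0.9 -1.1  6.4] j7 -0.42
```

servo_tool --plan '[[[0,0,0],[0,0,0]],[[0,0,0],[0,0,0]],[[0,0,0],[0,0,0]],[[0,0,0],[0,0,0]],[[0,0,0],[0,0,0]],[[0,0,1.5],[0,0,0]],[[0,0,4],[0,0,0]],[[0,0,8],[0,0,0]],[[0,0,12],[0,0,0]],[[0,0,14.5],[0,0,0]],[[0,0,14.5],[0,0,0]]]' --grip 0.82

```text
clock: 45.9
position: [0.4551, 0.0908, 0.2102]
ee_rot: [1.041, 1.299, -1.026]
force: [0.2, 0.2, -0.4]
width: 0.826
```

servo_tool --plan '[[[13,-44.6,0],[0,0.5,0.1]],[[13,-44.6,0],[0,0.5,0.1]],[[13,-44.6,0],[0,0.5,0.1]],[[13,-44.6,0],[0,0.5,0.1]],[[13,-44.6,0],[0,0.5,0.1]],[[13,-44.6,0],[0,0.5,0.1]],[[13,-44.6,0],[0,0.5,0.1]],[[13,-44.6,0],[0,0.5,0.1]],[[13,-44.6,0],[0,0.5,0.1]],[[13,-44.6,0],[0,0.5,0.1]],[[13,-44.6,0],[0,0.5,0.1]],[[13,-44.6,0],[0,0.5,0.1]]]'

```text
clock: 47.1
position: [0.5848, -0.354, 0.209]
ee_rot: [1.036, 1.309, -1.03]
force: [0.1, 0.4, 0.5]
width: 0.821
```

```bash
python3 st.py .5833 -.3564 .0511 13.6
```

```text
t 47.1 pos [ 0.5848 -0.354   0.209 ] yaw 13.54 tilt [0.004 0.002] w 75.6 F [0.1 0.4 0.5] j7 0.54
shift cm [ -0.15  -0.24 -15.79] turn 0.1
```

servo_tool --plan '[[[-0.2,-0.25,-1.5],[0,0,0]],[[-0.2,-0.25,-4],[0,0,0]],[[-0.2,-0.25,-7],[0,0,0]],[[-0.2,-0.25,-10.2],[0,0,0]],[[-0.2,-0.25,-13],[0,0,0]],[[-0.2,-0.25,-15],[0,0,0]],[[-0.2,-0.25,-15.8],[0,0,0]],[[-0.2,-0.25,-15.8],[0,0,0]],[[-0.2,-0.25,-15.8],[0,0,0]]]'

```text
clock: 48.0
position: [0.5835, -0.3559, 0.0522]
ee_rot: [1.036, 1.308, -1.028]
force: [-0.1, -0.6, 0.5]
width: 0.818
```

servo_tool --plan '[[[0,0,0],[0,0,0]],[[0,0,0],[0,0,0]],[[0,0,0],[0,0,0]],[[0,0,0],[0,0,0]],[[0,0,0],[0,0,0]],[[0,0,0],[0,0,0]],[[0,0,0],[0,0,0]]]' --grip 0

```text
clock: 48.7
position: [0.5836, -0.3561, 0.0525]
ee_rot: [1.036, 1.308, -1.028]
force: [-1.8, 0.0, 5.8]
width: 0.516
```

```bash
python3 st.py .4862 -.0425 .2 13.5
```

```text
t 48.7 pos [ 0.5836 -0.3561  0.0525] yaw 13.59 tilt [0.006 0.001] w 47.5 F [-1.8  0.   5.8] j7 0.49
shift cm [-9.74 31.36 14.75] turn -0.1
```

servo_tool --plan '[[[0,0,0.7],[0,0,0]],[[0,0,2.2],[0,0,0]],[[0,0,4.5],[0,0,0]],[[0,0,7.5],[0,0,0]],[[0,0,10.5],[0,0,0]],[[0,0,13],[0,0,0]],[[0,0,14.5],[0,0,0]],[[-0.4,1.2,14.8],[0,0,0]],[[-1.1,3.5,14.8],[0,0,0]],[[-2.1,6.8,14.8],[0,0,0]],[[-3.2,10.4,14.8],[0,0,0]],[[-4.4,14.2,14.8],[0,0,0]]]'

```text
clock: 49.9
position: [0.5378, -0.2119, 0.1991]
ee_rot: [1.036, 1.31, -1.029]
force: [0.7, 0.2, -2.7]
width: 0.514
```

```bash
python3 st.py .4862 -.0425 .2 13.5
```

```text
t 49.9 pos [ 0.5378 -0.2119  0.1991] yaw 13.58 tilt [0.004 0.002] w 47.3 F [ 0.7  0.2 -2.7] j7 0.35
shift cm [-5.16 16.94  0.09] turn -0.1
```

servo_tool --plan '[[[-1.0,3.3,0],[0,0,0]],[[-2.1,6.9,0],[0,0,0]],[[-3.2,10.5,0],[0,0,0]],[[-4.1,13.5,0],[0,0,0]],[[-4.8,15.7,0],[0,0,0]],[[-5.2,17.0,0],[0,0,0]],[[-5.2,17.0,-1],[0,0,0]],[[-5.2,17.0,-3],[0,0,0]],[[-5.2,17.0,-5.5],[0,0,0]],[[-5.2,17.0,-8],[0,0,0]],[[-5.2,17.0,-10],[0,0,0]],[[-5.2,17.0,-11.5],[0,0,0]]]'

```text
clock: 51.1
position: [0.4848, -0.0435, 0.0816]
ee_rot: [1.036, 1.312, -1.032]
force: [-0.2, 0.3, -3.1]
width: 0.514
```

```bash
python3 st.py .4862 -.0425 .0604 13.5
```

```text
t 51.1 pos [ 0.4848 -0.0435  0.0816] yaw 13.48 tilt [0.001 0.002] w 47.3 F [-0.2  0.3 -3.1] j7 -0.06
shift cm [ 0.14  0.1  -2.12] turn 0.0
```

servo_tool --plan '[[[0.1,0.1,-0.6],[0,0,0]],[[0.1,0.1,-1.2],[0,0,0]],[[0.1,0.1,-1.7],[0,0,0]],[[0.1,0.1,-2.0],[0,0,0]],[[0.1,0.1,-2.15],[0,0,0]],[[0.1,0.1,-2.2],[0,0,0]],[[0.1,0.1,-2.2],[0,0,0]]]'

```text
clock: 51.8
position: [0.486, -0.0425, 0.0605]
ee_rot: [1.036, 1.311, -1.032]
force: [-1.9, -0.7, 3.9]
width: 0.518
```

```bash
python3 st.py .4862 -.0425 .0604 13.5
```

```text
t 51.8 pos [ 0.486  -0.0425  0.0605] yaw 13.48 tilt [0.002 0.001] w 47.6 F [-1.9 -0.7  3.9] j7 -0.08
shift cm [ 0.02  0.   -0.01] turn 0.0
```

Contact. I release, rise and retreat to the right for the check.

servo_tool --plan '[[[0,0,0],[0,0,0]],[[0,0,0],[0,0,0]],[[0,0,0],[0,0,0]],[[0,0,0],[0,0,0]],[[0,0,0],[0,0,0]],[[0,0,1.5],[0,0,0]],[[0,0,4],[0,0,0]],[[0,0,8],[0,0,0]],[[0,0,12],[0,0,0]],[[0,0,16],[0,0,0]],[[0,0,16],[0,0,0]]]' --grip 0.85

```text
clock: 52.9
position: [0.489, -0.0421, 0.2255]
ee_rot: [1.039, 1.303, -1.027]
force: [-0.1, 0.3, -0.4]
width: 0.851
```

servo_tool --plan '[[[-10,-33,2],[0,0,0]],[[-10,-33,2],[0,0,0]],[[-10,-33,2],[0,0,0]],[[-10,-33,2],[0,0,0]],[[-10,-33,2],[0,0,0]],[[-10,-33,2],[0,0,0]],[[-10,-33,2],[0,0,0]],[[-10,-33,2],[0,0,0]],[[-10,-33,2],[0,0,0]],[[-10,-33,2],[0,0,0]],[[-10,-33,2],[0,0,0]]]'

```text
clock: 54.0
position: [0.3896, -0.3706, 0.2453]
ee_rot: [1.037, 1.305, -1.025]
force: [0.1, 0.5, 0.3]
width: 0.853
```

```bash
cat > fin.py <<'E'
from cell import arm
from fit import *
import pickle
res=pickle.load(open("res.pkl","rb"))
ps={n:arm.get_image(n) for n in("scene","top")}
for n in ps: cv2.imwrite(f"pics/fin_{n}.png",ps[n]["frame"])
for q in("slim_jar_c","wide_jar_c","canister_c","weight","dish","case_c"):
    x0=res[q] if q!="case_c" else np.array([.5035,.3485,1.405]); z=.012 if q!="case_c" else .004
    ms={}
    for n,p in ps.items():
        t=proj(p,[[x0[0],x0[1],z+.04 if "_c" in q and q!="case_c" else z+.013]])[0]
        rs=[r for r in arm.trace(p,q) if np.hypot(*(np.array(r["at"])-t))<14]
        if rs: ms[n]=rs[0]["pixels"]
    if not ms: print(q,"missed"); continue
    x,f=fit(ps,ms,q,z,tuple(x0),yaw=q in("canister_c","case_c"))
    print(q,list(ms),np.round(x[:2],4),"yaw",np.degrees(x[2]).round(1),"diff mm",np.round((x[:2]-x0[:2])*1000,1),"cost",round(f/len(ms),3))
f=cv2.resize(ps["scene"]["frame"][170:320,210:400],None,fx=4,fy=4,interpolation=cv2.INTER_CUBIC); cv2.imwrite("pics/fin_c.png",f)
E
python3 fin.py; python3 st.py
```

```text
slim_jar_c ['scene', 'top'] [ 0.486  -0.0428] yaw 11.4 diff mm [-0.2 -0.4] cost 0.085
wide_jar_c ['scene', 'top'] [0.4691 0.0247] yaw 15.6 diff mm [0.  0.7] cost 0.058
canister_c ['scene', 'top'] [0.4519 0.0914] yaw 10.0 diff mm [0.1 0.1] cost 0.088
weight ['scene', 'top'] [0.5115 0.1496] yaw 15.0 diff mm [1.4 0.9] cost 0.183
dish ['scene', 'top'] [ 0.5748 -0.0701] yaw 21.8 diff mm [2.2 0.7] cost 0.287
case_c ['scene', 'top'] [0.5032 0.3485] yaw 80.5 diff mm [-0.3 -0. ] cost 0.056
t 54.7 pos [ 0.3889 -0.3722  0.2455] yaw 13.48 tilt [0.011 0.001] w 78.4 F [ 0.6 -0.2  0.4] j7 0.81
```

View pics/fin_scene.png

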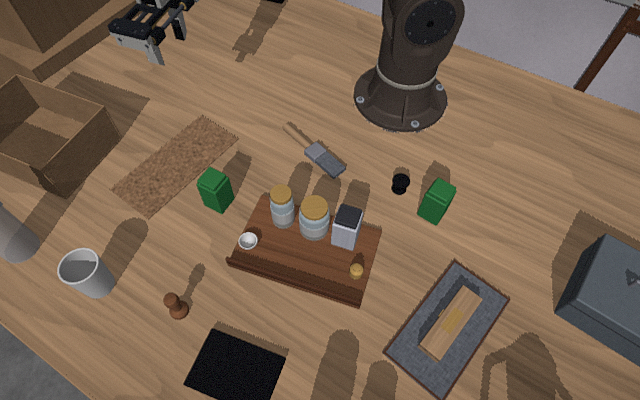

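View pics/fin_c.png

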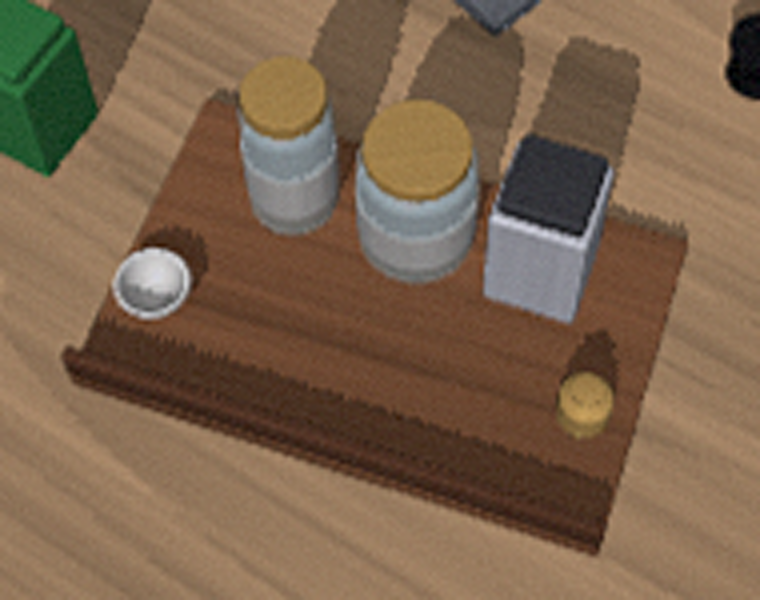

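All three containers stand in their original spots (scene (281,205), (314,218), (347,227)). The case is on the pad at (450,322), and the dish (248,241) and weight (357,271) are at the same pixels as at the start. I'm handing in.

```bash
python3 -c "
from cell import arm
print(arm.sign_off())"
```

```text
the job is handed in; nothing more can be done
None
```

The job is done and handed in at about 55 s of the 144 s. I moved the slim jar, canister and wide jar to the cork mat and laid the case on the viewing pad. Then I returned the wide jar, canister and slim jar to their places on the tray.

- **Containers:** in the last pictures from both cameras all three stand upright, each within 1 mm of its starting position by the fits.
- **Canister turn:** the fit showed it turned about 3.5° from its first reading (10.0° against 13.5°). The gripper read 13.4° when it let go, so I take this as fit noise.
- **Case:** it lies about 1 mm from the pad's centre and within about 0.5° of the pad's length.
- **Weight and dish:** they were not touched and sit at the same pixels as before. Their fits differ by about 1.7 and 2.3 mm from the first ones, but those fits were poor.
- **Forces:** the wrist forces I read stayed under 10 N, and the arm was clear of everything at hand-in.

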